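# Open the flagged filter bay of the welding bench fume unit

## Task

The fume filter unit on the welding bench has two bays; one shows a raised red indicator and the other a green one. On the red bay, loosen both captive thumbscrews one after the other, a quarter turn counter-clockwise each until the wing stands in line with its slot, then lift the cover plate straight up clear of them by its handle and lay it down gently, flat and handle up, wholly on the orange mat. Leave the green bay's cover and screws and all the other things on the bench as they are.

Things in the scene. Friction and masses are not known exactly. Their poses are not given: they have to be found in the camera images.
- red_bay: fixed blue filter bay, 216 (x) by 126 (y) mm, origin under its centre; red button 26 mm across, 24 mm high, on a black block 50 mm high at its far end, x = 130 mm. Cover seat 60 mm above the origin in a rim 4 mm high with 2 mm play. The two bays stand side by side, 160 mm apart along y, on one grey base plate 12 mm thick, either one on the left
- red_cover: loose aluminium cover plate seated in the red bay, axes as the bay's at the start: 200 (x) by 110 (y) by 5 mm, about 0.3 kg (0.22 to 0.45); origin at the centre of its underside. Two slots, 24 (x) by 66 (y) mm, centred at x = -75 and +75 mm, let the wings through once they stand along y (within about 0.25 rad), so it must be lifted straight up at least 35 mm to clear them
- red_cover_handle (a point): middle of the black bar handle of the red cover: bar 72 mm long along the cover's x, 12 mm wide, 12 mm high, standing on two 10 mm posts at x = -30 and +30 mm; this point is 37 mm above the cover's underside
- screw_red_bay_1 (a joint): turn in rad of the -x (nearer the robot) thumbscrew of the red bay, growing counter-clockwise seen from above: 0 = tight, wing along the bay's x, across its slot; 1.571 = fully loosened (hard stop), wing along the bay's y, in line with its slot. Starts tight, anywhere from 0 to 0.6. Friction 0.05 N m (about 2.5 N at the wing's end); stays where left
- screw_red_bay_1_axis (a point): centre of the brass wing of that screw, on its vertical turning axis, 79 mm above the bay's origin, at x = -75 mm, y = 0 in the bay. Wing 50 mm long, 9 mm thick, 22 mm high, its underside 3 mm and its top 25 mm above the cover's top face; the screw is captive in the bay, the cover lifts off over it
- screw_red_bay_2 (a joint): turn in rad of the +x (farther) thumbscrew of the red bay, growing counter-clockwise seen from above: 0 = tight, wing along the bay's x, across its slot; 1.571 = fully loosened (hard stop), wing along the bay's y, in line with its slot. Starts tight, anywhere from 0 to 0.6. Friction 0.05 N m (about 2.5 N at the wing's end); stays where left
- screw_red_bay_2_axis (a point): centre of the brass wing of that screw, on its vertical turning axis, 79 mm above the bay's origin, at x = +75 mm, y = 0 in the bay. Wing 50 mm long, 9 mm thick, 22 mm high, its underside 3 mm and its top 25 mm above the cover's top face; the screw is captive in the bay, the cover lifts off over it
- green_bay: fixed blue filter bay, 216 (x) by 126 (y) mm, origin under its centre; green button 26 mm across, 8 mm high, on a black block 50 mm high at its far end, x = 130 mm. Cover seat 60 mm above the origin in a rim 4 mm high with 2 mm play. The two bays stand side by side, 160 mm apart along y, on one grey base plate 12 mm thick, either one on the left
- green_cover: loose aluminium cover plate seated in the green bay, axes as the bay's at the start: 200 (x) by 110 (y) by 5 mm, about 0.3 kg (0.22 to 0.45); origin at the centre of its underside. Two slots, 24 (x) by 66 (y) mm, centred at x = -75 and +75 mm, let the wings through once they stand along y (within about 0.25 rad), so it must be lifted straight up at least 35 mm to clear them
- green_cover_handle (a point): middle of the black bar handle of the green cover: bar 72 mm long along the cover's x, 12 mm wide, 12 mm high, standing on two 10 mm posts at x = -30 and +30 mm; this point is 37 mm above the cover's underside
- screw_green_bay_1 (a joint): turn in rad of the -x (nearer the robot) thumbscrew of the green bay, growing counter-clockwise seen from above: 0 = tight, wing along the bay's x, across its slot; 1.571 = fully loosened (hard stop), wing along the bay's y, in line with its slot. Starts tight, anywhere from 0 to 0.6. Friction 0.05 N m (about 2.5 N at the wing's end); stays where left
- screw_green_bay_1_axis (a point): centre of the brass wing of that screw, on its vertical turning axis, 79 mm above the bay's origin, at x = -75 mm, y = 0 in the bay. Wing 50 mm long, 9 mm thick, 22 mm high, its underside 3 mm and its top 25 mm above the cover's top face; the screw is captive in the bay, the cover lifts off over it
- screw_green_bay_1_end (a point): point near the end of that wing, 24 mm out from its axis, at mid height
- screw_green_bay_2 (a joint): turn in rad of the +x (farther) thumbscrew of the green bay, growing counter-clockwise seen from above: 0 = tight, wing along the bay's x, across its slot; 1.571 = fully loosened (hard stop), wing along the bay's y, in line with its slot. Starts tight, anywhere from 0 to 0.6. Friction 0.05 N m (about 2.5 N at the wing's end); stays where left
- screw_green_bay_2_axis (a point): centre of the brass wing of that screw, on its vertical turning axis, 79 mm above the bay's origin, at x = +75 mm, y = 0 in the bay. Wing 50 mm long, 9 mm thick, 22 mm high, its underside 3 mm and its top 25 mm above the cover's top face; the screw is captive in the bay, the cover lifts off over it
- screw_green_bay_2_end (a point): point near the end of that wing, 24 mm out from its axis, at mid height
- mat: fixed orange rubber mat, 250 (x) by 170 (y) by 3 mm, flat on the table left or right of the bays; origin under its centre. The cover is laid here
- tray: fixed steel parts tray 250 by 170 by 30 mm on the other side, origin under its centre; not used
- wrench: loose wrench, 170 mm, lying in the tray; bystander
- angle_offcut: loose piece of angle steel, 80 mm long, 45 mm high, in the tray; bystander
- brush: loose brush, 180 mm, lying far left, beyond the mat or tray; bystander
- tin: loose closed steel tin, 80 mm across, 100 mm high, origin under its centre, far right, beyond the mat or tray; bystander
- square: loose aluminium set square, about 150 by 120 mm, lying beyond the bays, origin at the middle of its near edge; bystander
Things that resemble listed ones, but are neither listed nor needed, are in the scene too. Leave any blue look-alike of the red_cover alone.

How it is judged:
By the outcome, as a careful person would: the job done as asked, in the order asked, and still so for the second after the job is handed in, with the robot touching nothing.
It also fails if it takes over 72 s, if anything falls off the work surface, if the arm or the gripper's body presses on something with over 40 N, if the wrist force passes 120 N, or if a joint passes its speed limit or range.

## Robot

A 6-joint arm with a two-finger parallel gripper is mounted at the origin on the work surface. World frame = base frame: x ahead of the robot, y to its left, z up, the work surface at z = 0. Lengths are in m, angles in rad, forces in N, time in s.
With the tool pointing down it reaches from about 0.35 to 0.85 m from the base axis. Payload 8.1 kg.
Tool frame: the origin (TCP) lies at the very end of the fingers, on their centre line; the grasp point (between the pads) lies 19 mm behind it; z points along the fingers, y is the direction in which the jaws open and shut (so a half turn about z gives the same grasp; the last joint's range is limited). The gripper opens to 93 mm and grips with 3 to 60 N. Pads are 15 mm wide; open, the fingers measure 128 mm over their backs; the gripper's body (75 mm by 188 mm) begins 65 mm behind the grasp point.
Start: joints at [-1.27, 0.13, 1.488, -0, 1.523, -0.085], TCP at [0.226, -0.556, 0.219] pointing down, gripper open.
Joint ranges: [-2.96, 2.96], [-0.89, 2.26], [0.02, 2.5], [-1.34, 4.48], [0, 2.73], [-2.66, 2.66]. Speed limits (rad/s): [2.39, 2.39, 2.79, 3.14, 3.14, 3.14].

## Interface

Orientations are given as a rotation vector (axis times angle).
In Python, from plant import * gives the robot as it stands.
- The arm moves only by the tool apply_moves, never from a script. Its argument "commands" is one flat list of numbers, 7 for each row, row after row: the shift along the world's x, y, z in cm, then the turn, a rotation vector about the world's x, y, z in rad, then the finger opening in cm, from 0 to 9.3. A call has 1 to 8 rows; each row shifts and turns the pose as measured when the row begins; what a row does not reach is not made up. A row lasts 1/8 s, in which the tool goes at most 62.5 mm and 10.7 degrees, less where a joint would pass 70% of its speed; a pose out of reach is approached as far as the arm can. A call with a gripper value outside its range is refused whole. The fingers move at their own pace and stop on an object; "squeeze" is the grip in N (left out, the last holds). Time passes only in rows, so rows that do not move let the fingers close. It gives the time, the measured TCP pose, the force and the opening at its end, in the units of the state.
- read_state(): the state, without advancing time (a new reading comes with each control period).
- read_camera(name): name is "scene" or "top" or "wrist"; returns (picture, depth): 384x512x3 uint8, blue, green, red; 384x512 float32, m along the optical axis (not along the pixel's ray), 0 where there is no reading.
- camera_model(name): a dict with "intrinsics" (3x3 intrinsics, pixels), "dist_coeffs" ([k1, k2, p1, p2, k3] as OpenCV has them; the pictures are not rectified), "R" (3x3) and "t" (3): a world point X has camera coordinates R X + t. Camera axes: x right, y down, z forward; pixel columns grow to the right and rows downward; lengths in m; the calibration is good to about 2 mm. A picture is of the moment at which its call begins: read the wrist's pose just before it. camera_model takes no time and is no camera call; for the wrist camera it gives the pose at the moment of the call.
- close_job(): hands the job in, once; it reports no verdict.
Trained networks look in the newest picture that a camera, given by its name, has taken for a name from the list of things; names that differ only in an ending like _2 or _b are one class to them, and where a whole thing is asked for, a point or a joint stands for the part that bears it (a point fixed in the world has none). Each returns a list of dicts, best first, with "conf" (0 to 1); they miss things now and then, are a little off and sometimes report something else, mostly with a low value. They report only what shows in the picture. A call takes as long as a camera call. They do not tell look-alikes from the thing itself.
- find_in(query, camera): "point" ([x, y, z] in m, in the coordinates of the camera as it stood for that picture, good to about 4 mm: the middle of the surface that is visible of it).
- cut_out(query, camera): "mask" (384x512 bool, what is visible of it).
- spot_point(query, camera): "point" ([x, y, z] in m, in the coordinates of the camera as it stood for that picture, good to about 4 mm: a listed point, or the origin of a listed thing).
The state is a dict: "t": time; "q": joint angles; "dq": joint speeds; "joint_torque": joint torques, N m; "tool_pos": TCP position; "orientation": TCP orientation; "force": force on the tool from outside, world axes, zero at the start; "wrist_torque": the same for the moment, N m; "opening": finger opening in m.
Only numpy, scipy, OpenCV 4.12 (cv2) and the standard library are available. Lean on these libraries where they do the work, as an engineer would, in place of code of your own. Each camera call takes 0.05 s, during which the arm holds its last target. There are 200 camera calls.

## Working session

There is one attempt and no reset: what is moved stays moved. The work goes in short steps, Python scripts to look and compute and a tool call to move; the robot and the scene stay as the last step left them, time stands still between calls to the robot, and variables do not carry over. Pictures are saved under pics/ and viewed, about 8 in all and at most 12, crops included, and the job is handed in when it is done.

Besides the shell and the picture viewer there is one more tool, called after "Emit:" in YAML: its name, and indented under it one key for each argument. apply_moves: Moves the arm, as the interface text tells. Its arguments: {"type":"object","properties":{"commands":{"type":"array"},"squeeze":{"type":"number"}},"required":["commands"]}

```bash
ls; mkdir -p pics; cat > h.py <<'E'
from plant import *
import numpy as np, cv2
def tow(cam,p,m=None):
    m=m or camera_model(cam); return np.array(m["R"]).T@(np.array(p)-np.array(m["t"]))
def pts(cam,depth,m=None):
    m=m or camera_model(cam); K=np.array(m["intrinsics"]);D=np.array(m["dist_coeffs"])
    h,w=depth.shape; u,v=np.meshgrid(np.arange(w),np.arange(h))
    n=cv2.undistortPoints(np.stack([u.ravel(),v.ravel()],1).astype(np.float64)[:,None],K,D)[:,0]
    P=np.c_[n,np.ones(len(n))]*depth.ravel()[:,None]
    return ((P-np.array(m["t"]))@np.array(m["R"])).reshape(h,w,3)
def proj(cam,X,m=None):
    m=m or camera_model(cam); 
    return cv2.projectPoints(np.array(X,float).reshape(-1,1,3),cv2.Rodrigues(np.array(m["R"]))[0],np.array(m["t"],float),np.array(m["intrinsics"]),np.array(m["dist_coeffs"]))[0][:,0]
E
python3 - <<'E'
from h import *
a,d=read_camera("top"); cv2.imwrite("pics/top.png",a); np.save("top_d.npy",d)
for q in ["red_bay","green_bay","mat","red_cover_handle","screw_red_bay_1_axis","screw_green_bay_1_end","red_cover"]:
    for r in spot_point(q,"top"): print(q,round(r["conf"],2),tow("top",r["point"]).round(4))
s=read_state(); print(s)
b,d2=read_camera("scene"); cv2.imwrite("pics/scene.png",b)
cv2.imwrite("pics/both.png",np.hstack([a,b])[:, :] if 0 else cv2.resize(np.vstack([a,b]),None,fx=0.78,fy=0.78))
E
```

```text
pics
mat 0.75 [0.4577 0.332  0.0013]
red_cover_handle 0.87 [ 0.1731 -0.3028  0.0355]
red_cover_handle 0.73 [ 0.5655 -0.0652  0.1097]
screw_red_bay_1_axis 0.41 [ 0.4924 -0.0712  0.0914]
red_cover 0.92 [ 0.5683 -0.071   0.0708]
{'t': 0.4, 'q': array([-1.27046403e+00,  1.30516319e-01,  1.48832421e+00,  7.17054306e-06,
        1.52299524e+00, -8.54021841e-02]), 'dq': array([ 0.0007798 , -0.00173346, -0.0018834 ,  0.00020584, -0.0018473 ,
        0.00194205]), 'joint_torque': array([ 1.99622486e-04, -5.58977294e+01, -4.91328728e+01,  7.66857457e-02,
        2.64299673e-02, -3.77073434e-05]), 'tool_pos': array([ 0.2257472 , -0.55584425,  0.2184974 ]), 'orientation': array([-3.08310554e+00, -6.02113851e-01,  2.97734580e-05]), 'force': array([-0.22413228, -0.6640347 , -0.37695179]), 'wrist_torque': array([-0.00532852,  0.00919669, -0.01054446]), 'opening': 0.09282500473609179}
```

View pics/top.png

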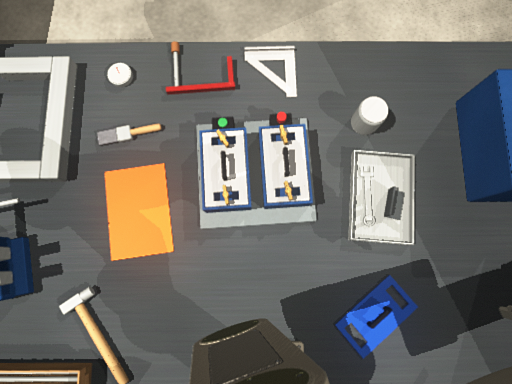

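The red button is on the right bay (px 283,117) and the green one on the left (222,122). The mat is on the left (138,212), and the blue look-alike cover lies near the robot (375,315). Next I measure poses and yaws from depth.

```bash
python3 - <<'E'
from h import *
a=cv2.imread("pics/top.png"); d=np.load("top_d.npy"); P=pts("top",d)
hsv=cv2.cvtColor(a,cv2.COLOR_BGR2HSV)
def rect(m,n):
    c,_=cv2.findContours(m.astype(np.uint8),cv2.RETR_EXTERNAL,cv2.CHAIN_APPROX_NONE)
    for k in c:
        if cv2.contourArea(k)<60: continue
        q=P[k[:,0,1],k[:,0,0]]; r=cv2.minAreaRect((q[:,:2]*1000).astype(np.float32)); print(n,np.round(r[0],1),np.round(r[1],1),round(r[2],2),"z",np.median(q[:,2]).round(4))
reg=np.zeros(d.shape,bool); reg[100:230,190:325]=1
z=P[...,2]
rect(reg&(z>0.066),"bays"); 
rect(reg&(z>0.066)&(hsv[...,1]<60)&(hsv[...,2]>120),"white")
rect((hsv[...,0]<22)&(hsv[...,0]>8)&(hsv[...,1]>180)&(z<0.02)&(np.arange(512)[None]<200),"mat")
rect(reg&(z>0.088),"high")
red=reg&((hsv[...,0]<8)|(hsv[...,0]>172))&(hsv[...,1]>120); print("red",np.median(P[red],0)); 
g=reg&(abs(hsv[...,0]-60)<15)&(hsv[...,1]>120); print("green",np.median(P[g],0))
E
```

```text
bays [490.6  88. ] [351.5 128.2] 3.91 z 0.0764
bays [498.6 -65.5] [142.3 363.1] 87.98 z 0.0766
bays [695.6 -59.1] [23.2 24. ] 11.37 z 0.0821
white [557.2  92. ] [205. 114.] 3.42 z 0.0765
white [494.7 -64.1] [131.1 358.6] 86.59 z 0.076
mat [543.5 349.5] [ 70.1 171.7] 9.42 z 0.0034
high [482.2  87.7] [49.1 15.2] 18.55 z 0.1012
high [412.7 -41.6] [ 33.7 212.2] 69.06 z 0.1016
high [556.9  92.2] [71.  11.9] 3.25 z 0.1139
high [565.7 -67.3] [69.  12.1] 3.22 z 0.1138
high [631.7  96.6] [50.  13.9] 27.87 z 0.1006
high [640.4 -62.6] [47.7 15.7] 6.9 z 0.1009
red [ 0.69262092 -0.05953458  0.08489629]
green [0.68537775 0.09967967 0.06993362]
```

View pics/scene.png

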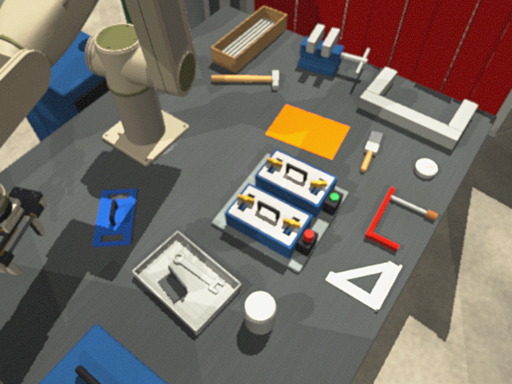

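The red bay centre is at about (0.566, -0.067) with yaw about 0.056 rad. That puts screw 1 near (0.491, -0.0715) and screw 2 near (0.641, -0.063). I'll move above screw 1 for a close look.

Emit:
apply_moves:
  commands: [3,5,0,0,0,0,9.3,3,5.5,0,0,0,0,9.3,3,5.5,0,0,0,0,9.3,3,5.5,0,0,0,0,9.3,3,5.5,0,0,0,0,9.3,3,5.5,0,0,0,-0.1,9.3,3,5.5,0,0,0,-0.1,9.3,3,5.5,0,0,0,0,9.3]
  squeeze: 15

```text
t: 1.45
tool_pos: [0.4636, -0.1205, 0.2192]
orientation: [3.127, 0.267, 0.006]
force: [0.4, -0.7, -0.9]
opening: 0.0929
```

Emit:
apply_moves:
  commands: [2.5,4.9,2,0,0,0,5,0,0,2,0,0,0,5,0,0,0,0,0,0,5]

```text
t: 1.82
tool_pos: [0.4901, -0.0659, 0.2605]
orientation: [3.126, 0.278, 0.007]
force: [-0.2, -0.2, -0.3]
opening: 0.0677
```

```bash
cat > wl.py <<'E'
from h import *
import sys
m=camera_model("wrist"); s=read_state(); a,d=read_camera("wrist"); P=pts("wrist",d,m)
print(s["t"],s["tool_pos"].round(4),s["orientation"].round(3),s["opening"].round(4))
cv2.imwrite("pics/%s.png"%sys.argv[1],a)
hsv=cv2.cvtColor(a,cv2.COLOR_BGR2HSV); z=P[...,2]; np.savez("w.npz",P=P,a=a)
# brass wings and handles: high points within red-bay area
def rect(mk,n):
    nn,l,st,_=cv2.connectedComponentsWithStats(mk.astype(np.uint8))
    for i in range(1,nn):
        if st[i,4]<40: continue
        q=P[l==i]; r=cv2.minAreaRect((q[:,:2]*1000).astype(np.float32)); b=(q[:,:2]-q[:,:2].mean(0)); w,V=np.linalg.eigh(b.T@b)
        v=V[:,1]*np.sign(V[0,1]); print(n,st[i,4],"rect",np.round(r[0],1),np.round(r[1],1),"axis yaw",round(float(np.arctan2(v[1],v[0])),3),"z",np.median(q[:,2]).round(4))
box=(P[...,0]>.43)&(P[...,0]<.70)&(P[...,1]<.02)&(P[...,1]>-.15)
rect(box&(z>.094)&(z<.106),"wing"); rect(box&(z>.108)&(z<.12),"handle")
E
python3 wl.py w1
```

```text
Traceback (most recent call last):
  File "wl.py", line 4, in <module>
    print(s["t"],s["tool_pos"].round(4),s["orientation"].round(3),s["opening"].round(4))
                                                                  ^^^^^^^^^^^^^^^^^^
AttributeError: 'float' object has no attribute 'round'
```

```bash
sed -i 's/s\["opening"\].round(4)/s["opening"]/' wl.py; python3 wl.py w1
```

```text
1.875 [ 0.4895 -0.066   0.2593] [3.127 0.277 0.005] 0.0635472741024515
wing 569 rect [634.8 -63.1] [36.3 15.6] axis yaw 0.252 z 0.1016
wing 521 rect [492.5 -71.1] [49.6 14.7] axis yaw 0.273 z 0.1017
handle 1101 rect [566.7 -66.6] [71.2 12.1] axis yaw 0.055 z 0.1145
```

View pics/w1.png

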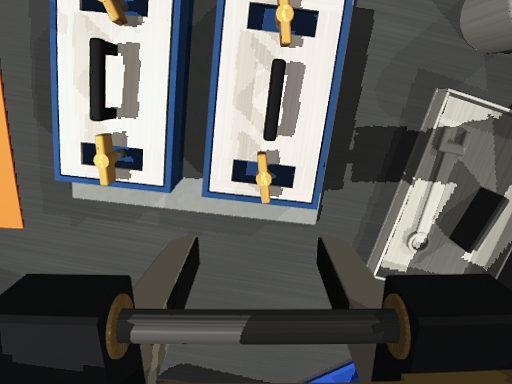

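The close view shows the red bay's wings at px (263,178) and (285,20), with the handle between them and all clear. Wing 1 is at (0.492, -0.071) with yaw 0.27. I'll descend over it.

Emit:
apply_moves:
  commands: [0.25,-0.5,-4,0,0,0.09,4,0,0,-4,0,0,0,4,0,0,-3,0,0,0,4,0,0,-1,0,0,0,4,0,0,0,0,0,0,4,0,0,0,0,0,0,4]

```text
t: 2.68
tool_pos: [0.4877, -0.0786, 0.1333]
orientation: [3.114, 0.402, -0.001]
force: [0.4, -0.0, 0.2]
opening: 0.0399
```

Emit:
apply_moves:
  commands: [0.4,0.75,-1,0,0,0.02,4,0,0,0,0,0,0,4,0,0,0,0,0,0,4]

```text
t: 3.05
tool_pos: [0.4939, -0.0708, 0.1252]
orientation: [3.108, 0.436, 0.006]
force: [-0.5, -0.5, -0.8]
opening: 0.0401
```

Emit:
apply_moves:
  commands: [-0.1,0,-2,0,0,0,4,0,0,-1.5,0,0,0,4,0,0,0,0,0,0,4]

```text
t: 3.42
tool_pos: [0.4937, -0.0707, 0.0902]
orientation: [3.107, 0.437, 0.008]
force: [0.2, -0.5, 0.1]
opening: 0.0401
```

Emit:
apply_moves:
  commands: [-0.15,0,-0.7,0,0,0,4,0,0,0,0,0,0,1,0,0,0,0,0,0,0,0,0,0,0,0,0,0,0,0,0,0,0,0,0,0,0,0,0,0,0,0]

```text
t: 4.18
tool_pos: [0.4932, -0.0714, 0.0843]
orientation: [3.106, 0.436, 0.012]
force: [0.3, 0.2, -1.2]
opening: 0.0155
```

The opening of 15.5 mm shows I'm gripping the wing's round hub, so I'll squeeze harder and turn it by friction.

Emit:
apply_moves:
  commands: [0,0,0,0,0,0,0,0,0,0,0,0,0,0,0,0,0,0,0,0.15,0,0,0,0,0,0,0.15,0,0,0,0,0,0,0.15,0,0,0,0,0,0,0,0]
  squeeze: 35

```text
t: 4.92
tool_pos: [0.493, -0.071, 0.0843]
orientation: [2.926, 1.136, 0.013]
force: [0.7, -0.7, -0.9]
opening: 0.0147
```

```bash
python3 -c "
from h import *
s=read_state();print(s['force'],s['wrist_torque'],s['opening'])"; python3 wl.py w2; python3 -c "
import cv2;a=cv2.imread('pics/w2.png');cv2.imwrite('pics/w2.png',a)"
```

```text
[ 0.70548768 -0.68064258 -0.94945857] [-0.19438779 -0.03589668  0.0036415 ] 0.014686269799531795
4.925 [ 0.493  -0.071   0.0843] [2.926 1.136 0.013] 0.014686269799531795
wing 2294 rect [632.5 -65.8] [31.3 16.1] axis yaw 0.204 z 0.1014
wing 164 rect [595.7 -59.8] [10.8  2.9] axis yaw 0.096 z 0.0985
wing 124 rect [537.3 -63.8] [11.4  2.3] axis yaw 0.059 z 0.0988
wing 2709 rect [494.5 -71.3] [42.9 41.2] axis yaw 0.73 z 0.1016
handle 5315 rect [566.7 -66.6] [72.1 13.1] axis yaw 0.057 z 0.1145
handle 469 rect [487.5 -58.9] [22.5 10.8] axis yaw -1.15 z 0.1142
handle 482 rect [503.2 -76.1] [11.3 22.6] axis yaw -0.497 z 0.1143
```

View pics/w2.png

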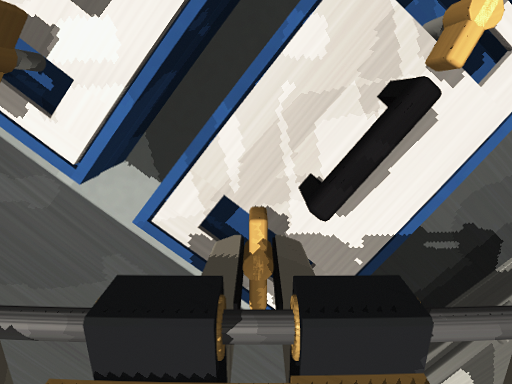

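The wing turns with the gripper, in line between the fingers at px (259,240); tool and wing yaw are now about 0.74. About 0.88 more to go.

Emit:
apply_moves:
  commands: [0,0,0,0,0,0.15,0,0,0,0,0,0,0.15,0,0,0,0,0,0,0.15,0,0,0,0,0,0,0.15,0,0,0,0,0,0,0.15,0,0,0,0,0,0,0.12,0,0,0,0,0,0,0,0]

```text
t: 5.85
tool_pos: [0.4924, -0.0707, 0.0843]
orientation: [-2.177, -2.262, -0.012]
force: [0.3, -0.2, -1.5]
opening: 0.0148
```

Emit:
apply_moves:
  commands: [0,0,0,0,0,0,2.3,0,0,0,0,0,0,2.3,0,0,0,0,0,0,2.3,0,0,3,0,0,0,2.3,0,0,4,0,0,0,2.5,0,0,3,0,0,-0.18,4,2,0,2,0,0,-0.18,4,2,0,0,0,0,-0.18,4]

```text
t: 6.85
tool_pos: [0.5323, -0.0703, 0.209]
orientation: [-2.725, -1.562, -0.018]
force: [0.6, -0.8, -0.8]
opening: 0.0398
```

Emit:
apply_moves:
  commands: [2,0.2,0,0,0,-0.18,4,2,0.2,0,0,0,-0.18,4,2,0.2,0,0,0,-0.18,4,2,0.2,0,0,0,-0.18,4,0,0,0,0,0,-0.1,4]

```text
t: 7.48
tool_pos: [0.6163, -0.062, 0.2097]
orientation: [3.123, 0.293, 0.019]
force: [-0.4, 0.3, -0.3]
opening: 0.0403
```

```bash
python3 wl.py w3
```

```text
7.475 [ 0.6163 -0.062   0.2097] [3.123 0.293 0.019] 0.04027983925345745
wing 744 rect [642.2 -62. ] [49.2 15.6] axis yaw 0.263 z 0.1017
wing 42 rect [601.5 -64. ] [ 3.2 10.5] axis yaw -1.465 z 0.0992
handle 1106 rect [567.2 -66.4] [72.1 12.1] axis yaw 0.058 z 0.1145
```

View pics/w3.png

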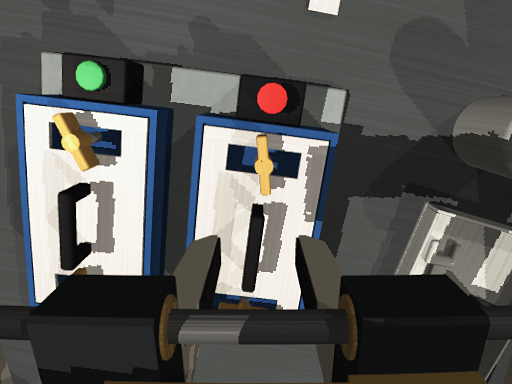

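Wing 2 is at px (264,165), at (0.642, -0.062) with yaw 0.26.

Emit:
apply_moves:
  commands: [2.5,0,-3,0,0,0.075,4,0,0,-4,0,0,0,4,0,0,0,0,0,0,4,0,0,0,0,0,0,4]

```text
t: 8.02
tool_pos: [0.6425, -0.0622, 0.1411]
orientation: [3.109, 0.412, 0.024]
force: [0.3, -0.1, 0.8]
opening: 0.04
```

Emit:
apply_moves:
  commands: [0,0,-2,0,0,0,4,0,0,-2,0,0,0,4,0,0,-1.2,0,0,0,4,0,0,0,0,0,0,4]

```text
t: 8.52
tool_pos: [0.6434, -0.0625, 0.0886]
orientation: [3.108, 0.412, 0.029]
force: [-1.2, -0.4, 0.4]
opening: 0.04
```

Emit:
apply_moves:
  commands: [-0.1,0,-0.4,0,0,0,4,0,0,0,0,0,0,1,0,0,0,0,0,0,0,0,0,0,0,0,0,0,0,0,0,0,0,0,0,0,0,0,0,0,0,0]

```text
t: 9.28
tool_pos: [0.6432, -0.0626, 0.0857]
orientation: [3.107, 0.412, 0.032]
force: [0.9, -1.4, -0.9]
opening: 0.0145
```

Emit:
apply_moves:
  commands: [0,0,0,0,0,0.15,0,0,0,0,0,0,0.15,0,0,0,0,0,0,0.15,0,0,0,0,0,0,0.15,0,0,0,0,0,0,0.15,0,0,0,0,0,0,0.15,0,0,0,0,0,0,0.15,0,0,0,0,0,0,0.15,0]

```text
t: 10.28
tool_pos: [0.6424, -0.0617, 0.0857]
orientation: [-2.291, -2.138, -0.031]
force: [-1.3, 0.4, -0.7]
opening: 0.0153
```

Emit:
apply_moves:
  commands: [0,0,0,0,0,0.11,0,0,0,0,0,0,0,0,0,0,0,0,0,0,2.3,0,0,0,0,0,0,2.3,0,0,0,0,0,0,2.3,0,0,3,0,0,0,2.3,0,0,4,0,0,0,2.5,-2,0,3,0,0,-0.18,4]

```text
t: 11.28
tool_pos: [0.6202, -0.0613, 0.1847]
orientation: [-2.367, -2.046, -0.027]
force: [-0.0, -0.5, 0.1]
opening: 0.0309
```

Emit:
apply_moves:
  commands: [-3,0,2,0,0,-0.18,4,-3,0,0,0,0,-0.18,4,-3,0,0,0,0,-0.18,4,-3,0,0,0,0,-0.18,4,0,0,0,0,0,-0.18,4,0,0,0,0,0,-0.18,4,0,0,0,0,0,-0.18,4,0,0,0,0,0,-0.12,4]

```text
t: 12.28
tool_pos: [0.4982, -0.062, 0.2118]
orientation: [3.13, -0.013, 0.042]
force: [-1.2, -0.9, -1.0]
opening: 0.04
```

```bash
python3 wl.py w4; python3 - <<'E'
from h import *
a,d=read_camera("top"); cv2.imwrite("pics/top2.png",a); P=pts("top",d); hsv=cv2.cvtColor(a,cv2.COLOR_BGR2HSV)
m=((hsv[...,0]<22)&(hsv[...,0]>8)&(hsv[...,1]>120)&(P[...,2]<.02)); m[:,200:]=0; m[:150]=0; m[275:]=0
m=cv2.morphologyEx(m.astype(np.uint8),cv2.MORPH_CLOSE,np.ones((5,5)))
n,l,st,_=cv2.connectedComponentsWithStats(m); i=1+np.argmax(st[1:,4]); q=P[l==i]; q=q[abs(q[:,2])<.03]
r=cv2.minAreaRect((q[:,:2]*1000).astype(np.float32)); print(st[i],r,cv2.boxPoints(r))
E
```

```text
12.275 [ 0.4982 -0.062   0.2118] [ 3.13  -0.013  0.042] 0.040038007261387475
wing 1053 rect [641.3 -62.5] [49.6 15.9] axis yaw -1.525 z 0.1016
wing 752 rect [492.3 -71. ] [15.3 49.4] axis yaw -1.54 z 0.1016
handle 1473 rect [566.9 -66.5] [71.9 12. ] axis yaw 0.058 z 0.1145
[ 104  163   70   98 5620] ((454.95196533203125, 337.7867431640625), (253.62515258789062, 174.20889282226562), 7.818911075592041) [[317.46844 406.82947]
 [341.16827 234.2402 ]
 [592.4355  268.74402]
 [568.73566 441.33328]]
```

View pics/w4.png

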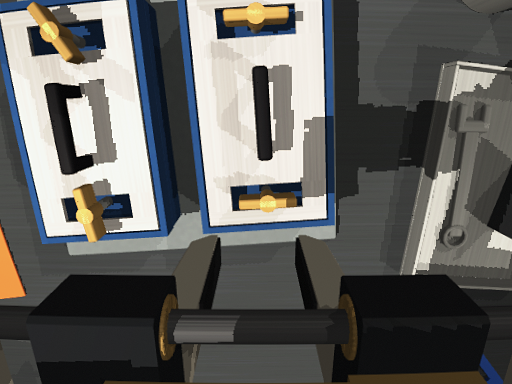

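Both wings now lie along the bay's y: turns are about 1.545 and 1.56, seen at px (266,202) and (256,14). The mat centre is (0.455, 0.338) with yaw 0.136. I'll level the tool and go to the handle.

Emit:
apply_moves:
  commands: [4,-0.4,0,0.011,0.027,0.06,5,2.8,0,0,0,0,0,5,0,0,-3,0,0,0,5,0,0,-3,0,0,0,5,0,0,0,0,0,0,5]

```text
t: 13.0
tool_pos: [0.5677, -0.0659, 0.1504]
orientation: [-3.139, -0.115, -0.0]
force: [-0.4, 0.1, 0.5]
opening: 0.0498
```

Emit:
apply_moves:
  commands: [0,-0.05,-3,0,0,-0.015,5,0,0,-2,0,0,0,5,0,0,-0.9,0,0,0,5,0,0,0,0,0,0,5]

```text
t: 13.5
tool_pos: [0.5705, -0.067, 0.095]
orientation: [3.14, 0.099, 0.01]
force: [-0.5, 0.4, 0.0]
opening: 0.0501
```

Emit:
apply_moves:
  commands: [-0.35,0.05,-0.4,0,0,0,5,0,0,0,0,0,0,2,0,0,0,0,0,0,0,0,0,0,0,0,0,0,0,0,0,0,0,0,0,0,0,0,0,0,0,0]
  squeeze: 35

```text
t: 14.25
tool_pos: [0.5687, -0.0669, 0.094]
orientation: [3.138, 0.099, 0.017]
force: [0.5, -0.5, -0.6]
opening: 0.0113
```

Emit:
apply_moves:
  commands: [0,0,0,0,0,0,0,0,0,0.7,0,0,0,0,0,0,1,0,0,0,0,0,0,0,0,0,0,0]
  squeeze: 45

```text
t: 14.75
tool_pos: [0.5678, -0.0667, 0.1111]
orientation: [3.139, 0.099, 0.014]
force: [0.6, -0.2, -3.9]
opening: 0.0117
```

Emit:
apply_moves:
  commands: [0,0,1,0,0,0,0,0,0,1.5,0,0,0,0,0,0,2,0,0,0,0,0,0,3,0,0,0,0,0,0,2.5,0,0,0,0,0,0,0,0,0,0,0]

```text
t: 15.5
tool_pos: [0.5677, -0.0666, 0.2185]
orientation: [3.138, 0.1, 0.017]
force: [0.5, -0.7, -4.0]
opening: 0.0113
```

```bash
python3 - <<'E'
from h import *
s=read_state();print(s['force'],s['wrist_torque'],s['tool_pos'],s['opening'])
a,d=read_camera("scene"); cv2.imwrite("pics/s2.png",a)
P=pts("scene",d);hsv=cv2.cvtColor(a,cv2.COLOR_BGR2HSV)
m=(hsv[...,1]<50)&(hsv[...,2]>120)&(P[...,2]>.15)&(P[...,2]<.21)&(abs(P[...,0]-.567)<.11)&(abs(P[...,1]+.067)<.07)
q=P[m]; print(len(q)); c=np.linalg.lstsq(np.c_[q[:,:2]-q[:,:2].mean(0),np.ones(len(q))],q[:,2],rcond=None)[0]; print("slopes,z",c)
E
```

```text
[ 0.45224788 -0.7188469  -3.99074566] [0.05669231 0.03035724 0.0292751 ] [ 0.56772449 -0.06664071  0.21847626] 0.011336916363304684
1569
slopes,z [-0.00211946  0.00170562  0.20163896]
```

View pics/s2.png

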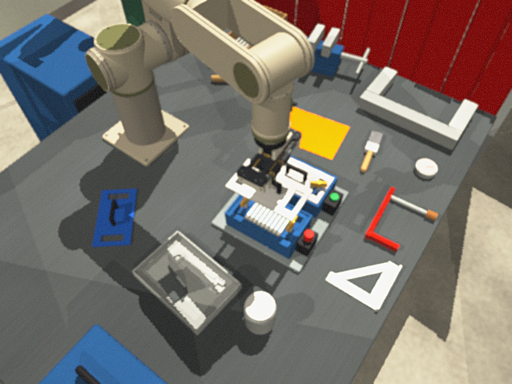

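The cover is off and level (slopes about 0.002), with the filter showing beneath it at px (268,220). The cover's underside is 22 mm below the TCP. I'll carry it over the green bay to the mat.

Emit:
apply_moves:
  commands: [-0.6,2.2,0,0,0,0,0,-1.1,4,0,0,0,0.01,0,-1.2,4.3,0,0,0,0.01,0,-1.2,4.3,0,0,0,0.01,0,-1.2,4.3,0,0,0,0.01,0,-1.2,4.3,0,0,0,0.01,0,-1.2,4.3,0,0,0,0.01,0,-1.2,4.3,0,0,0,0.01,0]

```text
t: 16.55
tool_pos: [0.4646, 0.2657, 0.2047]
orientation: [-3.135, -0.208, 0.014]
force: [0.6, -0.4, -4.0]
opening: 0.0115
```

Emit:
apply_moves:
  commands: [-0.5,4,0,0,0,0,0,-0.4,3.2,0,0,0,0,0,0,0,-3,0,0,0,0,0,0,-3,0,0,0,0,0,0,-3,0,0,0,0,0,0,0,0,0,0,0]

```text
t: 17.3
tool_pos: [0.4422, 0.3459, 0.1039]
orientation: [3.13, 0.223, -0.034]
force: [0.3, 0.2, -3.9]
opening: 0.0116
```

```bash
python3 - <<'E'
from h import *
s=read_state();print(s['force'],s['wrist_torque'],s['tool_pos'],s['opening'],s['orientation'])
a,d=read_camera("top"); cv2.imwrite("pics/t3.png",a[130:290,60:260].repeat(3,0).repeat(3,1))
P=pts("top",d); t=s['tool_pos']
m=(abs(P[...,2]-t[2]+.017)<.01)&(abs(P[...,0]-t[0])<.15)&(abs(P[...,1]-t[1])<.1)
q=P[m]; c=np.linalg.lstsq(np.c_[q[:,:2]-q[:,:2].mean(0),np.ones(len(q))],q[:,2],rcond=None)[0]
print(len(q),c,cv2.minAreaRect((q[:,:2]*1000).astype(np.float32)))
E
```

```text
[ 0.29979174  0.24199951 -3.8741633 ] [-0.01560846  0.06211478  0.01003865] [0.44218674 0.34585062 0.10387789] 0.011564768422760987 [ 3.12989653  0.22320141 -0.03443857]
1146 [-0.03136745 -0.00554215  0.08764973] ((440.2530517578125, 342.60107421875), (200.762451171875, 105.53459167480469), 8.332023620605469)
```

View pics/t3.png

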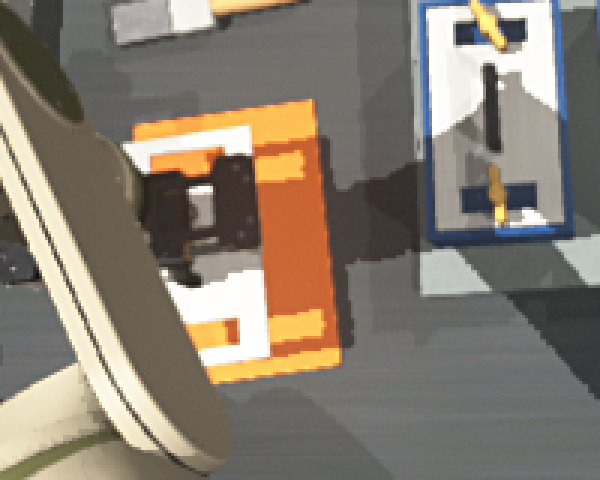

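The cover hangs over the mat but sits about 1 cm off to the left and is tilted about -0.03 about y. I'll correct both before lowering.

Emit:
apply_moves:
  commands: [1.3,-0.8,-1,0,-0.03,0,0,0,0,-1,0,0,0,0,0,0,0,0,0,0,0,0,0,0,0,0,0,0]

```text
t: 17.85
tool_pos: [0.4575, 0.3411, 0.0902]
orientation: [3.133, 0.224, 0.024]
force: [-0.0, 0.1, -3.5]
opening: 0.0119
```

```bash
cat > tp.py <<'E'
from h import *
s=read_state();print(s['t'],s['force'],s['tool_pos'],s['opening'],s['orientation'])
a,d=read_camera("top"); cv2.imwrite("pics/t4.png",a[130:290,60:260].repeat(3,0).repeat(3,1))
P=pts("top",d); t=s['tool_pos']
m=(abs(P[...,2]-t[2]+.017)<.01)&(abs(P[...,0]-t[0])<.15)&(abs(P[...,1]-t[1])<.1)
q=P[m]; c=np.linalg.lstsq(np.c_[q[:,:2]-q[:,:2].mean(0),np.ones(len(q))],q[:,2],rcond=None)[0]
print(len(q),c,cv2.minAreaRect((q[:,:2]*1000).astype(np.float32)))
E
python3 tp.py
```

```text
17.85 [-0.03467684  0.05466816 -3.52577781] [0.4574826  0.34108875 0.09016172] 0.011886905925734303 [3.13301409 0.22377193 0.0236948 ]
1127 [0.00270012 0.0023875  0.07341147] ((456.4217529296875, 338.86309814453125), (202.07693481445312, 106.7933349609375), 8.554141998291016)
```

Emit:
apply_moves:
  commands: [0,0,-2,0,0,0,0,0,0,-2,0,0,0,0,0,0,-1.2,0,0,0,0,0,0,0,0,0,0,0,0,0,0,0,0,0,0]

```text
t: 18.52
tool_pos: [0.4569, 0.3412, 0.0346]
orientation: [3.133, 0.224, 0.023]
force: [0.4, 0.9, -3.7]
opening: 0.0116
```

```bash
python3 tp.py
```

```text
18.525 [ 0.38287574  0.88513674 -3.74210226] [0.45694617 0.34115756 0.03460384] 0.01158787555284414 [3.13308183 0.22383089 0.02263751]
1010 [-0.00289557  0.01628823  0.01770694] ((456.32061767578125, 323.2508239746094), (250.3511199951172, 144.72145080566406), 10.452156066894531)
```

Emit:
apply_moves:
  commands: [0,0,-0.4,0,0,0,0,0,0,-0.25,0,0,0,0,0,0,0,0,0,0,0]

```text
t: 18.95
tool_pos: [0.4579, 0.3418, 0.0292]
orientation: [-3.133, -0.224, -0.026]
force: [0.0, 0.3, -4.0]
opening: 0.0113
```

Emit:
apply_moves:
  commands: [0,0,-0.2,0,0,0,0,0,0,-0.1,0,0,0,0,0,0,0,0,0,0,0]

```text
t: 19.32
tool_pos: [0.4581, 0.3419, 0.0263]
orientation: [-3.132, -0.224, -0.027]
force: [0.3, 0.5, -4.0]
opening: 0.0116
```

Emit:
apply_moves:
  commands: [-0.1,0,-0.15,0,0,0,0,0,0,0,0,0,0,0]

```text
t: 19.58
tool_pos: [0.4574, 0.342, 0.0251]
orientation: [-3.132, -0.224, -0.028]
force: [-0.0, 0.2, -2.7]
opening: 0.0114
```

Contact is starting (the load fell to 2.7 N). A little more, then I'll release.

Emit:
apply_moves:
  commands: [0,0,-0.1,0,0,0,0,0,0,0,0,0,0,0]

```text
t: 19.82
tool_pos: [0.4574, 0.3421, 0.0251]
orientation: [-3.132, -0.224, -0.028]
force: [-0.7, 0.3, -2.9]
opening: 0.0116
```

Emit:
apply_moves:
  commands: [0,0,-0.15,0,0,0,0,0,0,0,0,0,0,0]

```text
t: 20.08
tool_pos: [0.4576, 0.3422, 0.0251]
orientation: [-3.132, -0.224, -0.028]
force: [-0.3, 0.1, -2.7]
opening: 0.0117
```

Emit:
apply_moves:
  commands: [0,0,-0.3,0,0,0,0,0,0,0,0,0,0,0]

```text
t: 20.32
tool_pos: [0.4581, 0.3426, 0.0254]
orientation: [-3.132, -0.224, -0.029]
force: [0.5, 0.6, -2.7]
opening: 0.0115
```

```bash
python3 - <<'E'
from h import *
s=read_state();print(s['force'],s['wrist_torque'],s['tool_pos'])
a,d=read_camera("top");P=pts("top",d);hsv=cv2.cvtColor(a,cv2.COLOR_BGR2HSV)
m=(hsv[...,1]<60)&(hsv[...,2]>100)&(abs(P[...,0]-.457)<.11)&(abs(P[...,1]-.342)<.06)&(P[...,2]<.03)
q=P[m];c=np.linalg.lstsq(np.c_[q[:,:2]-q[:,:2].mean(0),np.ones(len(q))],q[:,2],rcond=None)[0];print(len(q),c,cv2.minAreaRect((q[:,:2]*1000).astype(np.float32)))
E
```

```text
[ 0.47597541  0.58610106 -2.72993855] [0.00020419 0.08361369 0.04125974] [0.45805541 0.34257222 0.02539857]
912 [0.0027209  0.0028701  0.00868862] ((456.15240478515625, 337.07891845703125), (200.94442749023438, 102.0054931640625), 8.710132598876953)
```

The cover's top is at 8.7 mm (8 expected) and flat, so it is resting on the mat. I'll release gently.

Emit:
apply_moves:
  commands: [0,0,0,0,0,0,1.3,0,0,0,0,0,0,1.8,0,0,0,0,0,0,3,0,0,0,0,0,0,4,0,0,0,0,0,0,4,0,0,0,0,0,0,4]
  squeeze: 10

```text
t: 21.12
tool_pos: [0.4587, 0.343, 0.0249]
orientation: [-3.131, -0.224, -0.031]
force: [-0.1, -0.4, 0.3]
opening: 0.0401
```

Emit:
apply_moves:
  commands: [0,0,1,0,0,0,4,0,0,2,0,0,0,4,0,0,4,0,0,0,4,0,0,5,0,0,0,4,0,0,5,0,0,0,4,-3,-5,2,0,0,0,4,-3,-5,0,0,0,0,4,-2,-5,0,0,0,0,4]

```text
t: 22.12
tool_pos: [0.377, 0.1912, 0.2256]
orientation: [-3.13, -0.23, -0.037]
force: [0.3, -1.1, 0.4]
opening: 0.0402
```

```bash
python3 - <<'E'
from h import *
s=read_state();print(s['t'],s['force'],s['tool_pos'],s['opening'])
a,d=read_camera("top");cv2.imwrite("pics/t5.png",a);P=pts("top",d);hsv=cv2.cvtColor(a,cv2.COLOR_BGR2HSV)
m=(hsv[...,1]<60)&(hsv[...,2]>100)&(abs(P[...,0]-.457)<.12)&(abs(P[...,1]-.342)<.075)&(P[...,2]<.03)
q=P[m];c=np.linalg.lstsq(np.c_[q[:,:2]-q[:,:2].mean(0),np.ones(len(q))],q[:,2],rcond=None)[0];print(len(q),c,cv2.minAreaRect((q[:,:2]*1000).astype(np.float32)))
E
```

```text
22.125 [ 0.2814766  -1.14550473  0.43670739] [0.37695896 0.1912294  0.22556813] 0.04024066199250201
10 [-0.46448018  0.00208199  0.00364173] ((567.864501953125, 357.45489501953125), (115.4388198852539, 6.010663986206055), 80.93997192382812)
```

View pics/t5.png

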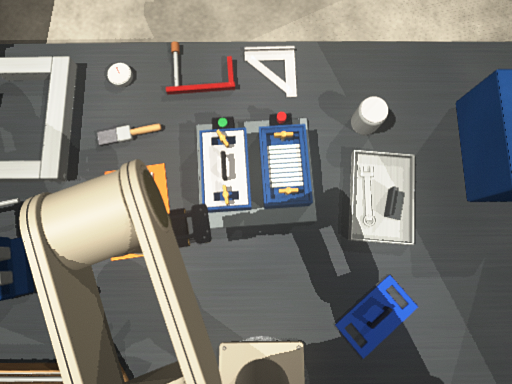

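The red bay is open with both wings across (px 285,132 and 288,190), and everything else looks undisturbed. The arm hides the mat, so I'll move aside.

Emit:
apply_moves:
  commands: [1,-5.5,0.5,0,0,0,4,1,-5.5,0,0,0,0,4,1,-5.5,0,0,0,0,4,0,-5.5,0,0,0,0,4,0,-5.5,0,0,0,0,4,0,-5.5,0,0,0,0,4,0,-5.5,0,0,0,0,4,0,0,0,0,0,0,4]

```text
t: 23.18
tool_pos: [0.4034, -0.2108, 0.2388]
orientation: [3.128, 0.233, 0.058]
force: [-0.1, 0.2, -0.5]
opening: 0.04
```

```bash
python3 - <<'E'
from h import *
s=read_state();print(s['t'],s['force'],s['tool_pos'],s['opening'])
a,d=read_camera("top");cv2.imwrite("pics/t6.png",a);P=pts("top",d);hsv=cv2.cvtColor(a,cv2.COLOR_BGR2HSV)
m=(hsv[...,1]<60)&(hsv[...,2]>100)&(abs(P[...,0]-.457)<.12)&(abs(P[...,1]-.342)<.075)&(P[...,2]<.03)
q=P[m];c=np.linalg.lstsq(np.c_[q[:,:2]-q[:,:2].mean(0),np.ones(len(q))],q[:,2],rcond=None)[0];print(len(q),c,cv2.minAreaRect((q[:,:2]*1000).astype(np.float32)))
cv2.imwrite("pics/t6.png",cv2.resize(a[130:290,80:340],None,fx=3,fy=3))
E
```

```text
23.175 [-0.08857371  0.1784234  -0.53153643] [ 0.40338303 -0.2107543   0.23879931] 0.03998089829311118
2384 [ 0.00044665 -0.00469049  0.0082364 ] ((464.4667663574219, 356.63470458984375), (230.98928833007812, 140.54013061523438), 7.032105922698975)
```

View pics/t6.png

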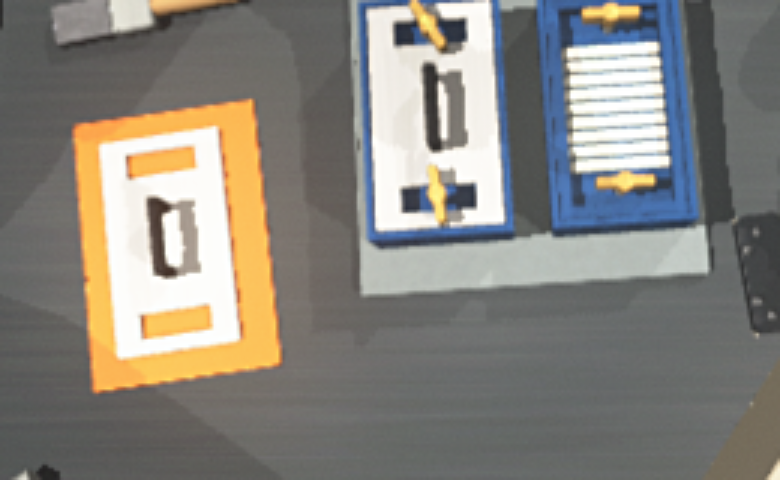

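The cover lies flat with its handle up, wholly inside the mat with a margin on all sides (cover px 100–241, mat 75–281). I'll hand in.

```bash
python3 -c "
from plant import *
print(close_job())"
```

```text
the job is handed in; nothing more can be done
None
```

I loosened both thumbscrews on the red (right-hand) bay, near one first. I then lifted the cover straight up by its handle, carried it over the green bay and laid it on the orange mat. I handed the job in at about 23 s of the 72 s allowed.

**Screws:** the close-up before the lift measured turns of about 1.545 (near) and 1.56 rad (far), against 1.571 fully loose. In the last picture both wings still stand along the slots.

**Cover:** it lies handle up, flat within a few thousandths of a radian, with its top at about 8 mm as expected. There is orange mat visible on all four sides.

**Rest of the bench:** the green bay looked unchanged in the last picture. The loose things looked unmoved in the full top view taken just after I let go of the cover. The gripper was clear and touching nothing at hand-in.

**Checks that disagreed:**
- **Set-down force:** the wrist still read about 2.7 N while the cover sat on the mat, though depth already showed it down. It fell to about 0 on release.
- **Final outline fit:** the last automatic fit of the cover (231 × 141 mm) was wrong, because the colour mask picked up things outside the cover. I judged the placing by the picture and by the earlier fit while still gripped (centre about 0.456, 0.337 m; mat centre 0.455, 0.338 m).

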